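# Set the interval dial by four clicks and store it

### The job

The sensor in the white setup console needs a longer logging interval. With a fingertip, push the big dial round clockwise (seen from above) by exactly four clicks from where it stands now, then store the setting by pressing the round button all the way down and letting it come up. Leave the square button alone, and do not lift or shift the loose things lying about.

Things in the scene. Friction and masses are not known exactly. Their poses are not given: they have to be found in the camera images.
- console: White flat box fixed to the desk, 180 mm (its x) by 310 mm (its y), top 35 mm above the desk. Origin: centre of its underside; yaw varies. The dial stands on its +y half, the two buttons side by side along its -y end; the small green sensor (top 49 mm above the desk, 50 x 38 mm) nested in it at x = -45, y = -40 mm is fixed.
- dial_center (a point): On the dial's vertical axis at the top of its flat grey disc (98 mm across), 53 mm above the desk. Turns with the dial. On the disc stands one black thumb block, 22 mm high (top 75 mm above the desk): a wedge centred on the point's +x axis, 11 to 48 mm out, with flat radial side faces at +45 and -45 degrees from that axis and a thin white line on top along +x. The rest of the disc is bare.
- dial_face (a point): Middle of the thumb block's side face to push for clockwise (the one at +45 degrees): 35 mm from the axis, 11 mm above the disc. Turns with the dial, axes as dial_center. A fingertip set down on the bare disc beside it pushes it round along an arc. The dial cannot be lifted off.
- dial_base: Fixed white ring under the dial, 118 mm across, top 40 mm above the desk, with 12 black marks, one per click. Origin: on the dial's axis, 35 mm above the desk; its x axis is where the dial's white line points at the start.
- dial (a joint): Dial angle in rad, 0 at the start, growing clockwise seen from above; stops at -0.7 and 4.4. It clicks every 30 degrees (0.524 rad): between two rests it resists until half-way (at most about 0.14 N m, 4 N at 35 mm), then pulls itself on to the next rest, and stays there when let go.
- store_top (a point): Centre of the top of the ROUND button (cap 32 mm across, on a black 46 mm square base), 53 mm above the desk when up. It may be on either of the two button places, the near or the far one, 90 mm apart.
- store (a joint): Travel of the round button in m: 0 up, 0.005 fully down; spring of 1.4 N at the start to 4.9 N fully down, comes up by itself.
- erase_top (a point): Centre of the top of the SQUARE button (cap 28 mm square, same kind of base), 53 mm above the desk when up; not to be pressed.
- erase (a joint): Travel of the square button in m: 0 up, 0.005 fully down.
- cell_a: Loose green battery cell, 14 mm across, 49 mm tall, standing upright on the console between dial and buttons near the console's far edge; origin: centre of its underside.
- cell_b: Loose cell like cell_a, standing on the desk beside the console's dial end; origin: centre of its underside.
- case_a: Loose white open square case, 80 x 80 x 30 mm, on the desk beyond the console's dial end; origin: centre of its underside.
- case_b: Loose white case like case_a, on the desk at the console's button end; origin: centre of its underside.
- module_b: Loose green sensor module, 55 x 42 x 14 mm, on the desk behind the console; origin: centre of its underside.
- pot: Loose small grey pot, 64 mm across, 45 mm high, on the desk behind the console; origin: centre of its underside.
- driver: Loose screwdriver lying on the desk in front of the console's button end, 14 cm from the console's centre line towards the robot.

How it is judged (in metres and radians):
On the way, in this order (a step that is already met when the one before it is completed fails the run):
1. the dial is four clicks clockwise of its start and stays there (value of joint dial between 1.894 and 2.294 rad), for 0.3 s.
2. the round button is pressed down with the dial on its fourth click (all of step 1 and value of joint store above 0.0038 m), for 0.04 s.
3. the round button has come up again (all of step 1 and value of joint store below 0.0015 m), for 0.1 s.
At the end, for the whole second after the job is handed in: The dial rests within 0.15 rad of four clicks (2.094 rad) clockwise of its start; the round button was pressed 3.8 mm or more with the dial there and is up again (under 1 mm); the square button is up; every loose thing is within 20 mm of its start, cells and pot upright (value of joint dial between 1.944 and 2.244 rad and velocity of joint dial between -0.05 and 0.05 rad/s and value of joint each of store, erase below 0.001 m and distance of each of cell_a, cell_b, case_a, case_b, module_b, pot, driver from where it was at the start of the episode below 0.02 m and angle between each of cell_a, cell_b, pot's own z axis and vertical below 0.3 rad); the robot touches nothing.
It fails at once if the round button is pressed while the dial is not on the fourth click (value of joint store above 0.0025 m and not (value of joint dial between 1.844 and 2.344 rad)).
It fails at once if the square button is pressed (value of joint erase above 0.002 m).
It fails at once if a loose thing is lifted or shifted by more than 20 mm (distance of any of cell_a, cell_b, case_a, case_b, module_b, pot, driver from where it was at the start of the episode above 0.02 m).
It also fails if it takes over 58 s, if anything falls off the work surface, if the arm or the gripper's body presses on something with over 40 N, if the wrist force passes 120 N, or if a joint passes its speed limit or range.

### The arm

A 6-joint arm with a two-finger parallel gripper is mounted at the origin on the work surface. World frame = base frame: x ahead of the robot, y to its left, z up, the work surface at z = 0. Lengths are in mm, angles in rad, forces in N, time in s.
With the tool pointing down it reaches from about 275 to 850 mm from the base axis. Payload 19 kg.
Tool frame: the origin (TCP) lies midway between the tips of the shut fingers; the grasp point (between the pads) lies behind it (arm.pinch_z is the x of the grasp point in the tool frame, in mm); x points along the fingers, z is the direction in which the jaws open and shut, and the axes are right-handed (so a half turn about x gives the same grasp; the last joint's range is limited). The gripper opens to 85 mm and grips with 20 to 120 N. Pads are 22 mm wide; open, the fingers measure 114 mm over their backs; the gripper's body (76 mm by 85 mm) begins 54 mm behind the grasp point. The pads swing forward as they close: fully open they stand 13 mm farther back than shut.
Start: joints at [-1.44, 0.15, 1.437, -0, 1.554, -0.134], TCP at [150.462, -554.934, 231.267] pointing down, gripper open.
Joint ranges: [-2.8, 2.8], [-0.68, 2.1], [0.12, 2.68], [-1.39, 4.53], [0.16, 2.79], [-2.81, 2.81]. Speed limits (rad/s): [1.89, 1.89, 2.22, 3.01, 3.01, 3.01].

### API

Orientations are given as [roll, pitch, yaw] about the fixed x, y, z axes, in that order (R = Rz(yaw) Ry(pitch) Rx(roll)).
In Python, from cell import arm gives the robot as it stands. The module is installed in compiled form; this text tells all that it offers.
- The arm moves only by the tool drive_tool, never from a script. Its arguments are lists of equal length, an entry for each row: "hand": the finger opening in cm, from 0 to 8.54; "xyz": the shift along the tool's x, y, z in cm, a list of three; "turn": the turn about the tool's x in degrees. In form: {"hand": [hand, ...], "xyz": [[dx, dy, dz], ...], "turn": [turn, ...]}. A call has 1 to 5 rows; each row is the pose to reach, as a shift and turn from the pose measured when the call began, along the tool's axes at that moment; what a row does not reach only later rows make up. A row lasts 1/10 s, in which the tool goes at most 50 mm and 8.59 degrees, less where a joint would pass 70% of its speed; a pose out of reach is approached as far as the arm can. A call with a gripper value outside its range is refused whole. The fingers move at their own pace and stop on an object; the grip force is fixed at half the most. Time passes only in rows, so rows that repeat a pose let the fingers close. It gives the time, the measured TCP pose, the force and the opening at its end, in the units of the state.
- arm.read_state(): the state, without advancing time (a new reading comes with each control period).
- arm.read_camera(name): name is "scene" or "top" or "wrist"; returns a dict with "pixels" (400x640x3 uint8, blue, green, red), "range_z" (400x640 float32, mm along the optical axis (not along the pixel's ray), 0 where there is no reading), "mtx" (3x3 intrinsics, pixels), "position" and "orientation" of the camera in the world; the wrist camera has in their place "tool_from_camera" (4x4, takes a point from camera to tool coordinates, whose origin is the TCP and whose axes are the tool frame's). Camera axes: x right, y up, looking along -z (the intrinsics and any distortion apply to the point x, -y, -z); pixel columns grow to the right and rows downward; lengths in mm; the calibration is good to about 2 mm. A picture is of the moment at which its call begins: read the wrist's pose just before it.
- arm.hand_in(): hands the job in, once; it reports no verdict.
The state is a dict: "time_s": time; "joint_positions": joint angles; "dq": joint speeds; "joint_torque": joint torques, N m; "ee_pos": TCP position; "tool_rot": TCP orientation; "wrist_force": force on the tool from outside, world axes, zero at the start; "ft_torque": the same for the moment, N m; "width": finger opening in mm.
Only numpy, scipy, OpenCV 4.12 (cv2) and the standard library are available. Lean on these libraries where they do the work, as an engineer would, in place of code of your own. Each camera call takes 0.05 s, during which the arm holds its last target.

## Working session

There is one attempt and no reset: what is moved stays moved. The work goes in short steps, Python scripts to look and compute and a tool call to move; the robot and the scene stay as the last step left them, time stands still between calls to the robot, and variables do not carry over. Pictures are saved under pics/ and viewed, and the job is handed in when it is done.

Besides the shell and the picture viewer there is one more tool, called as name([rows], argument=value, ...), one row to a line, values as JSON. drive_tool: Moves the arm, as the interface text tells. Its arguments: {"type":"object","properties":{"hand":{"type":"array"},"xyz":{"type":"array"},"turn":{"type":"array"}},"required":["hand","xyz","turn"]}

```bash
mkdir -p pics; cat > h.py <<'E'
import numpy as np,cv2
from cell import arm
from scipy.spatial.transform import Rotation as R
def save(n,f):
    c=arm.read_camera(n); cv2.imwrite('pics/'+f,c['pixels']); np.savez('pics/'+f+'.npz',**{k:np.array(v) for k,v in c.items()}); return c
E
python3 - <<'E'
from h import *
s=arm.read_state()
for k,v in s.items(): print(k,np.round(v,3))
print(arm.pinch_z)
for n in ['scene','top']:
    c=save(n,n+'0.png'); print(n,{k:np.round(v,3).tolist() for k,v in c.items() if k not in('pixels','range_z')})
E
```

```text
time_s 0.0
joint_positions [-1.44   0.151  1.438  0.     1.554 -0.134]
dq [ 0.001  0.     0.002 -0.002  0.     0.   ]
joint_torque [ 0.0000e+00 -7.1306e+01 -5.7086e+01 -0.0000e+00  9.0000e-03 -0.0000e+00]
ee_pos [ 150.443 -554.727  230.689]
tool_rot [2.994 1.57  1.688]
wrist_force [-0.358  0.116 -0.827]
ft_torque [ 0.009  0.063 -0.   ]
width 85.429
-18.700000000000003
scene {'mtx': [[439.452, 0.0, 326.913], [0.0, 439.452, 191.648], [0.0, 0.0, 1.0]], 'position': [984.018, 281.376, 817.677], 'orientation': [0.545, -0.01, 2.09]}
top {'mtx': [[402.651, 0.0, 315.836], [0.0, 402.651, 191.474], [0.0, 0.0, 1.0]], 'position': [472.321, 50.376, 1009.178], 'orientation': [0.131, 0.023, -1.576]}
```

View pics/top0.png

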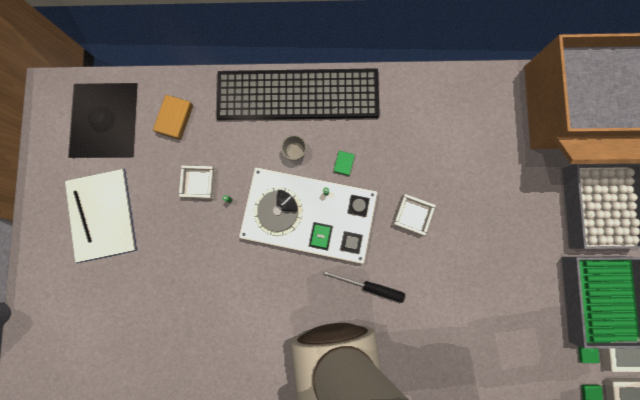

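View pics/scene0.png

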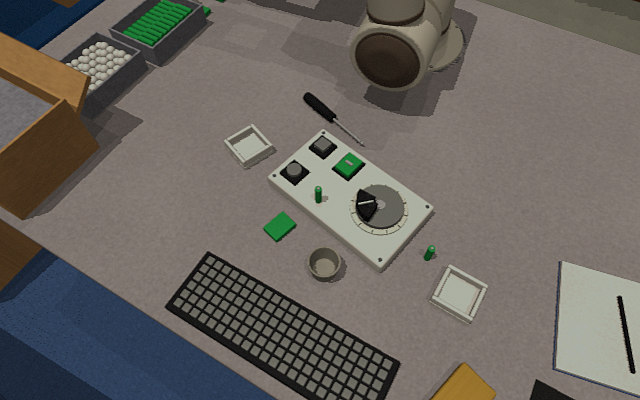

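The top view has robot-ahead pointing up. The dial is at about (278,211), the thumb block is up-right of its centre, the round button is at (359,205) on the far place, and the square button is at (352,242). I'll zoom in and measure.

```bash
cat >> h.py <<'E'
def ray(c,u,v,z):
    K=np.array(c['mtx']);p=np.linalg.inv(K)@[u,v,1]
    o=np.array(c['orientation']);M=R.from_euler('xyz',o).as_matrix() if o.shape==(3,) else o
    d=M@[p[0],-p[1],-1];P=np.array(c['position']);return P+d*(z-P[2])/d[2]
def proj(c,X):
    M=R.from_euler('xyz',np.array(c['orientation'])).as_matrix();q=M.T@(np.array(X)-np.array(c['position']))
    p=np.array(c['mtx'])@[q[0]/-q[2],-q[1]/-q[2],1];return p[:2]
E
python3 - <<'E'
from h import *
for n,(x0,y0,x1,y1) in {'top':(220,150,400,280),'scene':(250,120,450,280)}.items():
    c=np.load(f'pics/{n}0.png.npz'); im=c['pixels'][y0:y1,x0:x1]
    cv2.imwrite(f'pics/{n}0z.png',cv2.resize(im,None,fx=4,fy=4,interpolation=cv2.INTER_CUBIC))
c=np.load('pics/top0.png.npz')
d=c['range_z']
for u,v,z in [(278,211,53),(359,205,53),(352,242,53),(326,192,84),(256,170,35),(376,189,35),(364,262,35),(241,238,35)]:
    a=ray(c,u,v,z); print((u,v),np.round(a,1), 'depth z', d[v,u], )
E
```

```text
(278, 211) [552.2 162.1  53. ] depth z 957.1333
(359, 205) [565. -31.  53.] depth z 959.12146
(352, 242) [477.8 -12.9  53. ] depth z 947.33813
(326, 192) [592.9  47.3  84. ] depth z 934.5417
(256, 170) [655.4 219.3  35. ] depth z 995.4177
(376, 189) [605.6 -74.6  35. ] depth z 1016.15894
(364, 262) [430.5 -41.8  35. ] depth z 993.1506
(241, 238) [489.  253.3  35. ] depth z 972.9054
```

View pics/top0z.png

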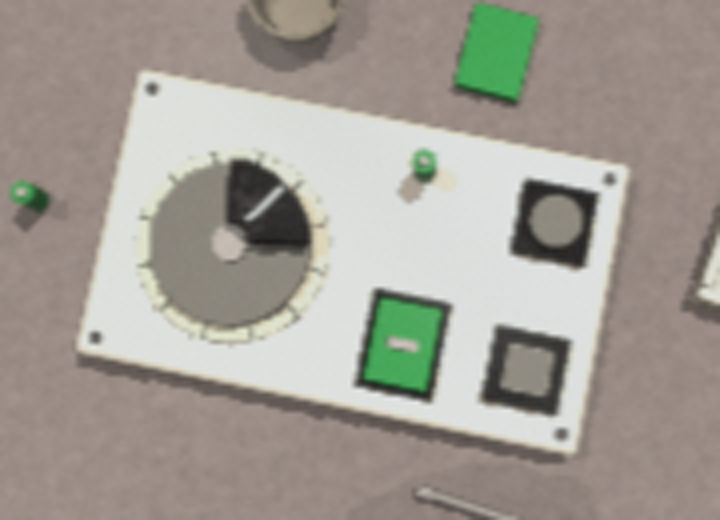

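View pics/scene0z.png

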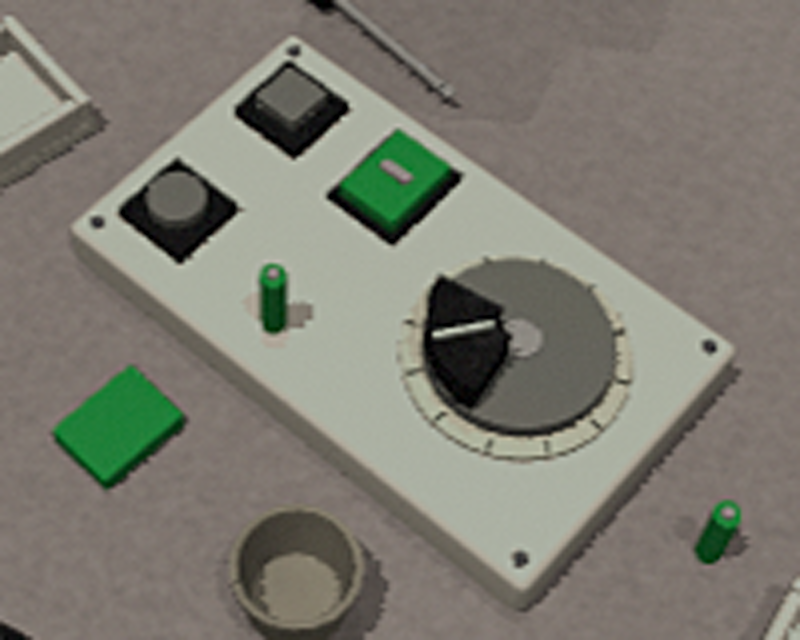

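```bash
python3 - <<'E'
from h import *
s=arm.read_state();M=R.from_euler('xyz',s['tool_rot']).as_matrix();print(np.round(M,3))
def loc(P,C,yaw):
    d=np.array(P[:2])-C; c,s_=np.cos(yaw),np.sin(yaw); return d@np.array([[c,-s_],[s_,c]])
for n,(x0,y0,x1,y1) in {'top':(220,150,400,280),'scene':(250,120,450,280)}.items():
    c=np.load(f'pics/{n}0.png.npz'); im=c['pixels'];S=6
    big=cv2.resize(im[y0:y1,x0:x1],None,fx=S,fy=S,interpolation=cv2.INTER_CUBIC)
    px=lambda p:((np.array(p)+.5)/S-.5+[x0,y0])
    hsv=cv2.cvtColor(big,cv2.COLOR_BGR2HSV)
    g=big.max(2)
    dark=(g<75).astype(np.uint8)
    for nm,m in [('dark',dark),('grey',((g>85)&(g<165)&(hsv[...,1]<60)).astype(np.uint8)),('hub?',((g>=150)&(g<222)).astype(np.uint8))]:
        cs,_=cv2.findContours(m,cv2.RETR_EXTERNAL,cv2.CHAIN_APPROX_NONE)
        for k in cs:
            a=cv2.contourArea(k)/S/S
            if a<25 or a>4000 or len(k)<5: continue
            r=cv2.minAreaRect(k);p=px(r[0])
            print(n,nm,'area %.0f'%a,'px',np.round(p,1),'wh',np.round(np.array(r[1])/S,1),'P53',np.round(ray(c,*p,53)[:2],1),'P40',np.round(ray(c,*p,40)[:2],1))
E
```

```text
[[-0.     0.965  0.262]
 [ 0.001  0.262 -0.965]
 [-1.     0.    -0.001]]
top dark area 26 px [319.5 245.7] wh [ 9.2 20.1] P53 [469.6  63.6] P40 [469.6  63.8]
top dark area 306 px [351.  242.2] wh [17.8 18.2] P53 [477.2 -10.6] P40 [477.3 -11.4]
top dark area 310 px [358.1 205.4] wh [17.9 18.3] P53 [564.1 -28.9] P40 [565.3 -30. ]
top dark area 268 px [285.4 202.3] wh [27.5 16. ] P53 [572.9 144.6] P40 [574.2 145.8]
top hub? area 30 px [336.4 275.7] wh [25.4  2.4] P53 [400.1  24.7] P40 [399.1  24.3]
top hub? area 46 px [396.7 216.8] wh [17.5  5.5] P53 [ 536.3 -119.3] P40 [ 537.1 -121.6]
top hub? area 307 px [343.8 162. ] wh [16.2 20.6] P53 [669.7   3.7] P40 [672.4   3. ]
top hub? area 107 px [295. 154.] wh [ 8.8 15.5] P53 [690.6 121.7] P40 [693.6 122.6]
scene dark area 75 px [324.7 275.5] wh [ 8.7 27.9] P53 [734.8 143.1] P40 [730.6 140.7]
scene dark area 67 px [428.5 255.3] wh [ 8.2 11.3] P53 [603.3 291.9] P40 [596.9 292.1]
scene dark area 169 px [317.7 255.9] wh [12.2 26.9] P53 [708.1 112.6] P40 [703.5 109.7]
scene dark area 71 px [402.1 248.8] wh [ 2.6 64.2] P53 [616.  243.4] P40 [609.8 242.7]
scene dark area 71 px [280.8 233.5] wh [14.6 33.1] P53 [703.6  27.8] P40 [698.8  23.5]
scene dark area 55 px [318.1 196.7] wh [11.5  5.7] P53 [596.7  48.3] P40 [590.1  44.3]
scene dark area 610 px [373.8 212.5] wh [50.9 28.5] P53 [573.  162.1] P40 [566.  160.1]
scene dark area 157 px [349.  172.1] wh [16.5 33.8] P53 [512.8  74.1] P40 [504.8  70.5]
scene dark area 267 px [294.2 172.1] wh [21.3 22.5] P53 [570.2 -25.1] P40 [563.2 -30.3]
scene dark area 371 px [322.5 146.9] wh [20.  22.1] P53 [483.7  -6.7] P40 [475.2 -11.6]
scene dark area 42 px [339.3 126.3] wh [29.4  4.4] P53 [415.   -3.1] P40 [405.3  -7.9]
scene hub? area 48 px [445.2 273.5] wh [ 8.3 11.8] P53 [621.2 332.7] P40 [615.  333.6]
scene hub? area 323 px [253.5 138.9] wh [28.6 26.2] P53 [ 540.6 -148.5] P40 [ 533.  -155.9]
```

```bash
python3 - <<'E'
from h import *
t=np.load('pics/top0.png.npz');s=np.load('pics/scene0.png.npz')
f=lambda x,y,o:((x+.5)/4-.5+o[0],(y+.5)/4-.5+o[1])
T=(220,150);S=(250,120)
for z in(53,57): print('hub',z,ray(t,*f(229,243,T),z)[:2],ray(s,*f(523,338,S),z)[:2])
for c,o,a,b in[(t,T,(248,218),(283,188)),(s,S,(494,324),(434,334))]:
    A=ray(c,*f(*a,o),75);B=ray(c,*f(*b,o),75);print('line',A[:2],B[:2],np.degrees(np.arctan2(*(B-A)[1::-1])))
# disc extents top
for a,b in [((150,243),(310,243)),((229,158),(229,327)),((136,243),(330,243)),((229,148),(229,342))]:
    A=ray(t,*f(*a,T),53);B=ray(t,*f(*b,T),53);print('ext',A[:2],B[:2],(A+B)[:2]/2)
for nm,a,b,z in [('cella',(424,157),(273,270),84),('cell_b',(20,190),(728,511),49),('round',(555,220),(176,197),53),('sq',(526,368),(292,95),53)]:
    print(nm,ray(t,*f(*a,T),z)[:2],ray(s,*f(*b,S),z)[:2])
# depth-based height
E
```

```text
hub 53 [553.6663089  164.80487979] [549.18152961 165.03100546]
hub 57 [553.32601325 164.32618638] [551.45614411 165.63960017]
line [566.34695193 151.15607579] [583.81933448 130.73450931] -49.450205462940914
line [561.71635289 152.62136733] [581.40009579 129.82622352] -49.189195456987946
ext [554.01533826 212.10565372] [553.30925928 116.41719404] [553.66229877 164.26142388]
ext [604.8592877  165.17393377] [503.76709701 164.44515268] [554.31319235 164.80954323]
ext [554.07727374 220.49920577] [553.22122573 104.48680797] [553.64924974 162.49300687]
ext [610.928946   165.21769039] [494.92778363 164.38142942] [552.92836481 164.7995599 ]
cella [600.17292592  48.13450498] [593.80371307  46.36163144]
cell_b [587.00561044 291.95681371] [583.22095979 290.82358028]
round [565.94984787 -29.52665321] [563.89986199 -30.39843252]
sq [478.67400906 -10.82867949] [475.22615692 -11.31123061]
```

```bash
cat >> h.py <<'E'
C=np.array([552.5,164.3]); F0=-3.0
def rel(x,y,z,zyaw):
    "shift cm + turn deg to world target with tool z pointing at world angle zyaw"
    s=arm.read_state();M=R.from_euler('xyz',s['tool_rot']).as_matrix()
    d=M.T@(np.array([x,y,z])-s['ee_pos'])/10
    cur=np.degrees(np.arctan2(M[1,2],M[0,2]));t=(cur-zyaw+180)%360-180
    return np.round(d,2),round(t,1)
def dial(th,off,r=33,z=58):
    p=np.radians(F0-th);e=np.array([np.cos(p),np.sin(p)]);n=np.array([-np.sin(p),np.cos(p)])
    q=C+r*e+off*n;return rel(q[0],q[1],z,F0-90-th)
def st():
    s=arm.read_state();M=R.from_euler('xyz',s['tool_rot']).as_matrix()
    print('t',round(s['time_s'],2),'pos',np.round(s['ee_pos'],1),'zyaw',round(np.degrees(np.arctan2(M[1,2],M[0,2])),1),'F',np.round(s['wrist_force'],1),'w',round(s['width'],1),'q',np.round(s['joint_positions'],2))
E
python3 -c "
from h import *
st();print(dial(0,25,z=200))"
```

```text
t 0.1 pos [ 150.4 -554.8  230.7] zyaw -74.8 F [ 0.1 -0.2 -0.6] w 85.5 q [-1.44  0.15  1.44 -0.    1.55 -0.13]
(array([  3.15,  61.54, -60.22]), np.float64(18.2))
```

drive_tool([
  [3.1,61.5,-60.2],
  [3.1,61.5,-60.2],
  [3.1,61.5,-60.2],
  [3.1,61.5,-60.2],
  [3.1,61.5,-60.2],
], hand=[0,0,0,0,0], turn=[18,18,18,18,18])

```text
time_s: 0.6
ee_pos: [276.9, -338.6, 222.1]
tool_rot: [-2.962, 1.57, 1.701]
wrist_force: [1.2, -1.1, 1.1]
width: 12.3
```

```bash
python3 -c "
from h import *
st();print(dial(0,25,z=200))"
```

```text
t 0.6 pos [ 276.9 -338.6  222.1] zyaw -92.9 F [ 1.2 -1.1  1.1] w 12.3 q [-1.06 -0.14  1.75  0.    1.53  0.56]
(array([  2.27,  28.32, -54.1 ]), np.float64(0.1))
```

drive_tool([
  [2.3,28.3,-54.1],
  [2.3,28.3,-54.1],
  [2.3,28.3,-54.1],
  [2.3,28.3,-54.1],
  [2.3,28.3,-54.1],
], hand=[0,0,0,0,0], turn=[0,0,0,0,0])

```text
time_s: 1.1
ee_pos: [403.4, -123.0, 213.1]
tool_rot: [2.944, 1.57, 1.324]
wrist_force: [2.0, -1.1, -1.0]
width: -0.2
```

```bash
python3 -c "
from h import *
st();print(dial(0,25,z=200))"
```

```text
t 1.1 pos [ 403.4 -123.   213.1] zyaw -92.9 F [ 2.  -1.1 -1. ] w -0.2 q [-0.48 -0.17  1.79  0.    1.52  1.14]
(array([  1.35,  16.75, -31.93]), np.float64(0.1))
```

The last joint would run past its range over 120°, so I'll turn the tool by -180°, which gives the same shape.

```bash
sed -i 's/F0-90-th/F0+90-th/' h.py
```

drive_tool([
  [1.3,16.8,-31.9],
  [1.3,16.8,-31.9],
  [1.3,16.8,-31.9],
  [1.3,16.8,-31.9],
  [1.3,16.8,-31.9],
], hand=[0,0,0,0,0], turn=[-8,-16,-24,-32,-40])

```text
time_s: 1.6
ee_pos: [530.5, 92.4, 204.2]
tool_rot: [2.371, 1.57, 1.454]
wrist_force: [0.6, -2.2, -0.9]
width: 0.2
```

```bash
python3 -c "
from h import *
st();print(dial(0,25,z=150))"
```

```text
t 1.6 pos [530.5  92.4 204.2] zyaw -52.5 F [ 0.6 -2.2 -0.9] w 0.2 q [0.03 0.08 1.57 0.   1.49 0.95]
(array([ 5.43, 10.25, -4.12]), np.float64(-139.5))
```

drive_tool([
  [2,10.2,-4.1],
  [5.4,10.2,-4.1],
  [5.4,10.2,-4.1],
  [5.4,10.2,-4.1],
  [5.4,10.2,-4.1],
], hand=[0,0,0,0,0], turn=[-8,-16,-24,-32,-40])

```text
time_s: 2.1
ee_pos: [586.2, 187.8, 148.7]
tool_rot: [-3.126, 1.568, 2.946]
wrist_force: [-0.1, -1.1, 0.1]
width: 0.3
```

```bash
python3 -c "
from h import *
st();print(dial(0,25,z=150))"
```

```text
t 2.1 pos [586.2 187.8 148.7] zyaw -12.1 F [-0.1 -1.1  0.1] w 0.3 q [0.18 0.27 1.46 0.   1.41 0.4 ]
(array([-0.13, -0.01,  0.06]), np.float64(-99.1))
```

drive_tool([
  [0,0,0],
  [0,0,0],
  [0,0,0],
  [0,0,0],
  [0,0,0],
], hand=[0,0,0,0,0], turn=[-8.5,-17,-25.5,-34,-42.5])

```text
time_s: 2.6
ee_pos: [586.0, 187.8, 148.3]
tool_rot: [2.497, 1.568, 3.034]
wrist_force: [0.2, -0.1, 0.7]
width: 0.1
```

drive_tool([
  [0,0,0],
  [0,0,0],
  [0,0,0],
  [0,0,0],
  [0,0,0],
], hand=[0,0,0,0,0], turn=[-8.5,-17,-25.5,-34,-42.5])

```text
time_s: 3.1
ee_pos: [585.8, 187.7, 147.9]
tool_rot: [1.8, 1.567, 3.084]
wrist_force: [-0.4, 0.1, 0.3]
width: 0.3
```

drive_tool([
  [0,0,0],
  [0,0,0],
  [0,0,0],
  [0,0,0],
], hand=[0,0,0,0], turn=[-7,-14,-14,-14])

```text
time_s: 3.5
ee_pos: [585.7, 187.7, 147.7]
tool_rot: [1.586, 1.567, 3.111]
wrist_force: [-0.9, 0.3, 0.1]
width: 0.1
```

```bash
python3 -c "
from h import *
st();print(dial(0,25,z=90),dial(0,25,z=58));save('wrist','w1.png');save('top','t1.png');save('scene','s1.png')"
```

```text
t 3.5 pos [585.7 187.7 147.7] zyaw 87.4 F [-0.9  0.3  0.1] w 0.1 q [ 0.18  0.28  1.46  0.    1.41 -1.34]
(array([ 5.77, -0.13, -0.01]), np.float64(0.4)) (array([ 8.97, -0.14, -0.01]), np.float64(0.4))
```

View pics/w1.png

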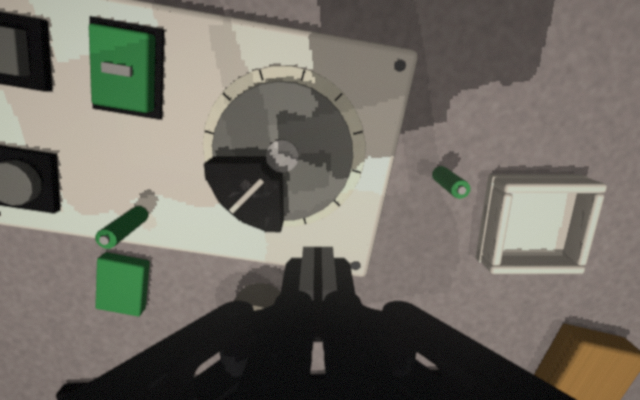

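View pics/s1.png

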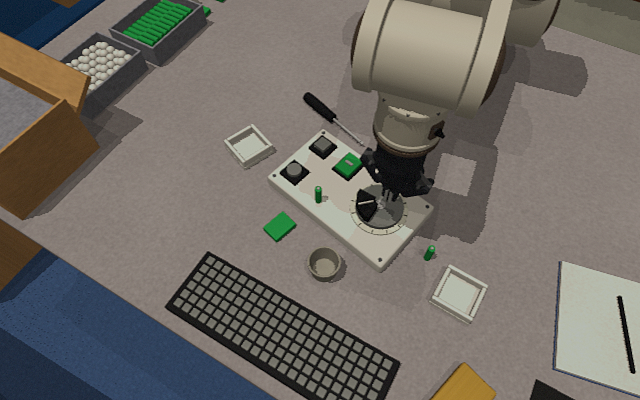

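The wrist view shows the finger tips at (318,250), the dial hub at (283,153) and the white line from (262,181) to (232,211), with everything undisturbed. I'll cross-check the dial position with this view.

```bash
cat >> h.py <<'E'
def wray(c,s,u,v,z):
    T=np.array(c['tool_from_camera']);M=R.from_euler('xyz',s['tool_rot']).as_matrix()
    p=np.linalg.inv(np.array(c['mtx']))@[u,v,1];d=M@T[:3,:3]@[p[0],-p[1],-1];o=M@T[:3,3]+s['ee_pos']
    return np.round((o+d*(z-o[2])/d[2])[:2],1)
E
python3 -c "
from h import *
s=arm.read_state();c=np.load('pics/w1.png.npz')
print('hub',wray(c,s,283,153,53),'line',wray(c,s,262,181,75),wray(c,s,232,211,75),'round',wray(c,s,17,184,53))
print('block outer face corner',wray(c,s,282,232,75))
T=c['tool_from_camera'];
for P in ([0,11,0],[0,0,0],[0,0,10],[0,0,-10]):
  q=np.linalg.inv(T)@np.r_[P,1];p=c['mtx']@[q[0]/-q[2],-q[1]/-q[2],1];print(P,p[:2])
"
```

```text
hub [552.1 166.1] line [565.3 153.7] [584.8 132. ] round [565.8 -23.4]
block outer face corner [601.3 163.8]
[0, 11, 0] [316.22724428 242.51508088]
[0, 0, 0] [316.25760891 264.24034844]
[0, 0, 10] [338.04509095 264.23725777]
[0, 0, -10] [294.47014036 264.24343912]
```

The dial centre agrees within 2 mm and the finger clears the face by about 16 mm. Descending beside the block.

drive_tool([
  [4,-0.1,0],
  [6,-0.1,0],
  [7.5,-0.1,0],
  [8.7,-0.1,0],
  [8.9,-0.1,0],
], hand=[0,0,0,0,0], turn=[0,0,0,0,0])

```text
time_s: 4.15
ee_pos: [586.1, 187.6, 57.9]
tool_rot: [1.632, 1.566, -3.126]
wrist_force: [-0.0, 0.3, 0.5]
width: 0.1
```

```bash
python3 -c "
from h import *
st()
for th,o in [(0,14),(0,9),(0,6),(5,8),(10,8)]: print(th,o,dial(th,o))"
```

```text
t 4.15 pos [586.1 187.6  57.9] zyaw 87.4 F [-0.   0.3  0.5] w 0.1 q [ 0.18  0.35  1.55  0.    1.24 -1.34]
0 14 (array([-0.01, -0.05, -1.11]), np.float64(0.4))
0 9 (array([-0.01, -0.05, -1.61]), np.float64(0.4))
0 6 (array([-0.01, -0.05, -1.91]), np.float64(0.4))
5 8 (array([-0.01, -0.1 , -2.  ]), np.float64(5.4))
10 8 (array([-0.01, -0.13, -2.29]), np.float64(10.4))
```

Now I'll approach to contact slowly.

drive_tool([
  [0,0,-0.6],
  [0,0,-1.1],
  [0,0,-1.4],
  [0,0,-1.6],
  [0,0,-1.8],
], hand=[0,0,0,0,0], turn=[0,0,0,0,0])

```text
time_s: 4.65
ee_pos: [585.5, 169.6, 58.5]
tool_rot: [1.517, 1.566, 3.042]
wrist_force: [-0.3, 0.2, 0.5]
width: 0.3
```

```bash
python3 -c "
from h import *
st()
for th,o in [(4,7),(8,7),(12,7),(16,7),(20,7),(24,7),(30,7)]: print(th,o,dial(th,o))"
```

```text
t 4.65 pos [585.5 169.6  58.5] zyaw 87.4 F [-0.3  0.2  0.5] w 0.3 q [ 0.16  0.34  1.57  0.    1.24 -1.37]
4 7 (array([ 0.05, -0.08, -0.23]), np.float64(4.4))
8 7 (array([ 0.05, -0.1 , -0.47]), np.float64(8.4))
12 7 (array([ 0.05, -0.1 , -0.7 ]), np.float64(12.4))
16 7 (array([ 0.05, -0.09, -0.94]), np.float64(16.4))
20 7 (array([ 0.05, -0.07, -1.17]), np.float64(20.4))
24 7 (array([ 0.05, -0.03, -1.4 ]), np.float64(24.4))
30 7 (array([ 0.05,  0.07, -1.74]), np.float64(30.4))
```

drive_tool([
  [0,-0.1,-0.2],
  [0,-0.1,-0.5],
  [0,-0.1,-0.7],
  [0,-0.1,-0.7],
], hand=[0,0,0,0], turn=[4,8,12,12])

```text
time_s: 5.05
ee_pos: [586.4, 162.0, 58.9]
tool_rot: [1.776, 1.567, 3.09]
wrist_force: [0.2, 0.7, 0.3]
width: 0.3
```

```bash
python3 -c "
from h import *
st()
save('wrist','w2.png')
for th,o in [(20,7),(24,7),(28,7),(32,7),(36,7)]: print(th,o,dial(th,o))"
```

```text
t 5.05 pos [586.4 162.   58.9] zyaw 75.3 F [0.2 0.7 0.3] w 0.3 q [ 0.14  0.33  1.57  0.    1.24 -1.17]
20 7 (array([ 0.08, -0.04, -0.44]), np.float64(8.5))
24 7 (array([ 0.08, -0.04, -0.68]), np.float64(12.5))
28 7 (array([ 0.08, -0.03, -0.91]), np.float64(16.5))
32 7 (array([ 0.08, -0.01, -1.15]), np.float64(20.5))
36 7 (array([ 0.09,  0.04, -1.38]), np.float64(24.5))
```

View pics/w2.png

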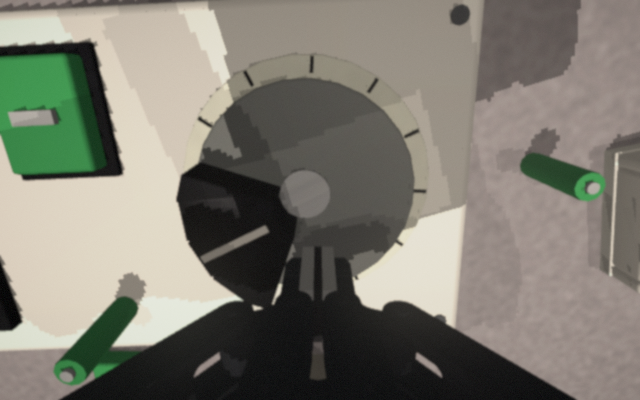

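The finger sits against the side face, and the white line runs (268,229)–(203,260). I'll compute its angle with a helper.

```bash
cat >> h.py <<'E'
def lineang(c,s,a,b):
    A=wray(c,s,*a,75);B=wray(c,s,*b,75);return A,B,round(np.degrees(np.arctan2(*(B-A)[::-1])),1), 'from hub',round(np.degrees(np.arctan2(*((A+B)/2-C)[::-1])),1)
E
python3 -c "
from h import *
s=arm.read_state();c=np.load('pics/w2.png.npz')
print(lineang(c,s,(268,229),(203,260)),wray(c,s,305,194,55))
c=np.load('pics/w1.png.npz');s['ee_pos']=np.array([585.7,187.7,147.7]);s['tool_rot']=[1.586,1.567,3.111]
print(lineang(c,s,(262,181),(232,211)))"
```

```text
(array([557.6, 150.1]), array([564.1, 120.6]), np.float64(-77.6), 'from hub', np.float64(-73.9)) [553.4 165.6]
(array([565.1, 153.7]), array([584.6, 132.1]), np.float64(-47.9), 'from hub', np.float64(-43.8))
```

The line has gone from -48° to -78°, so the dial has already done one click. I'll continue in small steps and check each click.

drive_tool([
  [0,0,-0.2],
  [0,0,-0.4],
  [0,0,-0.7],
  [0,0,-0.9],
  [0,0,-0.9],
], hand=[0,0,0,0,0], turn=[4,8.5,12.5,16.5,16.5])

```text
time_s: 5.6
ee_pos: [584.2, 153.4, 59.0]
tool_rot: [2.024, 1.567, 3.054]
wrist_force: [1.3, 0.3, 0.7]
width: 0.2
```

```bash
python3 -c "
from h import *
st()
save('wrist','w3.png')
for th,o in [(32,7),(36,7),(40,7),(44,7),(48,7)]: print(th,o,dial(th,o))"
```

```text
t 5.6 pos [584.2 153.4  59. ] zyaw 59.0 F [1.3 0.3 0.7] w 0.2 q [ 0.13  0.32  1.58  0.    1.24 -0.9 ]
32 7 (array([ 0.1 , -0.07, -0.24]), np.float64(4.1))
36 7 (array([ 0.1 , -0.09, -0.47]), np.float64(8.1))
40 7 (array([ 0.1 , -0.1 , -0.71]), np.float64(12.1))
44 7 (array([ 0.1 , -0.09, -0.94]), np.float64(16.1))
48 7 (array([ 0.1 , -0.06, -1.18]), np.float64(20.1))
```

View pics/w3.png

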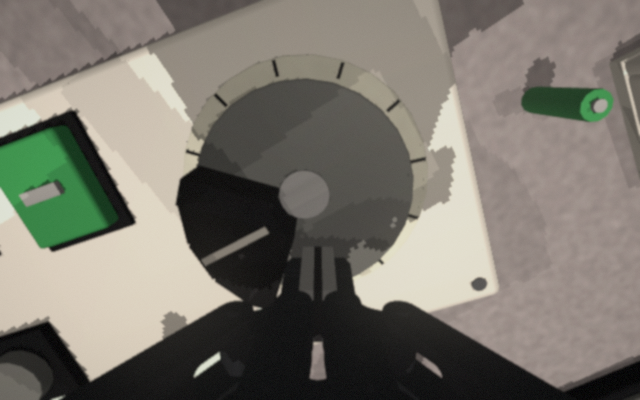

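The block sits the same way relative to the finger, so in contact the dial is about 17° ahead of my nominal angle. The dial is now near 46°. I'll continue along the arc.

drive_tool([
  [0.1,-0.1,-0.2],
  [0.1,-0.1,-0.5],
  [0.1,-0.1,-0.7],
  [0.1,-0.1,-0.9],
  [0.1,-0.1,-1.2],
], hand=[0,0,0,0,0], turn=[4,8,12,16,20])

```text
time_s: 6.15
ee_pos: [579.0, 142.9, 58.2]
tool_rot: [2.27, 1.568, 2.954]
wrist_force: [2.8, 3.7, -1.0]
width: -0.2
```

```bash
python3 -c "
from h import *
st()
save('wrist','w4.png')
for th,o in [(52,7),(56,7),(60,7),(64,7),(68,7)]: print(th,o,dial(th,o))"
```

```text
t 6.15 pos [579.  142.9  58.2] zyaw 39.2 F [ 2.8  3.7 -1. ] w -0.2 q [ 0.11  0.31  1.6   0.    1.23 -0.57]
52 7 (array([ 0.02,  0.  , -0.22]), np.float64(3.9))
56 7 (array([ 0.02, -0.02, -0.45]), np.float64(7.9))
60 7 (array([ 0.02, -0.03, -0.69]), np.float64(11.9))
64 7 (array([ 0.02, -0.02, -0.92]), np.float64(15.9))
68 7 (array([ 0.02, -0.  , -1.16]), np.float64(19.9))
```

View pics/w4.png

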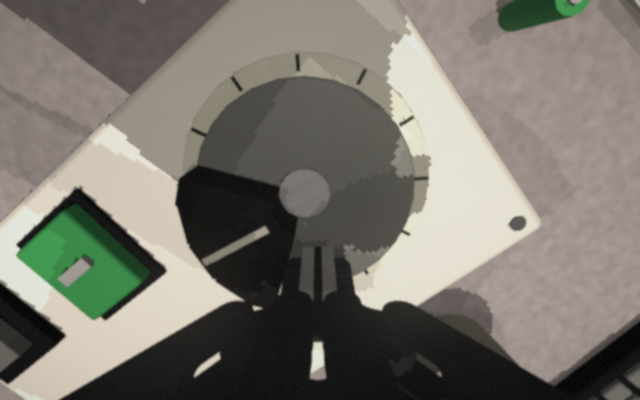

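The relative position is unchanged and the force is 4.6 N, so the dial is at about 66°. Continuing.

drive_tool([
  [0,0,-0.2],
  [0,0,-0.5],
  [0,0,-0.7],
  [0,0,-0.9],
  [0,0,-1.2],
], hand=[0,0,0,0,0], turn=[4,8,12,16,20])

```text
time_s: 6.7
ee_pos: [569.5, 135.1, 58.2]
tool_rot: [2.711, 1.568, 3.043]
wrist_force: [0.5, -0.9, 0.6]
width: 0.1
```

```bash
python3 -c "
from h import *
st()
save('wrist','w5.png')
for th,o in [(72,7),(76,7),(80,7),(84,7),(88,7)]: print(th,o,dial(th,o))"
```

```text
t 6.7 pos [569.5 135.1  58.2] zyaw 19.0 F [ 0.5 -0.9  0.6] w 0.1 q [ 0.1   0.29  1.63  0.    1.22 -0.23]
72 7 (array([ 0.02, -0.02, -0.15]), np.float64(3.7))
76 7 (array([ 0.02, -0.04, -0.39]), np.float64(7.7))
80 7 (array([ 0.03, -0.05, -0.62]), np.float64(11.7))
84 7 (array([ 0.03, -0.04, -0.86]), np.float64(15.7))
88 7 (array([ 0.03, -0.02, -1.09]), np.float64(19.7))
```

View pics/w5.png

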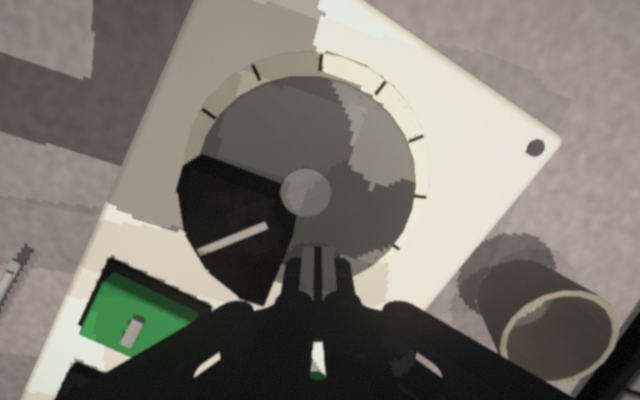

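The dial has snapped ahead of the finger to about 90°, its third click. Now the fourth.

drive_tool([
  [0,0,-0.2],
  [0,0,-0.4],
  [0,0,-0.6],
  [0,0,-0.9],
  [0,0,-1.1],
], hand=[0,0,0,0,0], turn=[4,8,12,16,20])

```text
time_s: 7.25
ee_pos: [559.2, 131.3, 58.5]
tool_rot: [3.132, 1.568, 3.112]
wrist_force: [3.2, -0.1, -1.6]
width: -0.1
```

```bash
python3 -c "
from h import *
st()
s=arm.read_state();c=save('wrist','w6.png')
for th,o in [(90,7),(92,7),(94,7),(96,7),(98,7)]: print(th,o,dial(th,o))"
```

```text
t 7.25 pos [559.2 131.3  58.5] zyaw -1.1 F [ 3.2 -0.1 -1.6] w -0.1 q [0.1  0.27 1.66 0.   1.22 0.12]
90 7 (array([ 0.04, -0.03, -0.11]), np.float64(1.6))
92 7 (array([ 0.04, -0.05, -0.22]), np.float64(3.6))
94 7 (array([ 0.04, -0.07, -0.34]), np.float64(5.6))
96 7 (array([ 0.04, -0.08, -0.46]), np.float64(7.6))
98 7 (array([ 0.04, -0.08, -0.57]), np.float64(9.6))
```

View pics/w6.png

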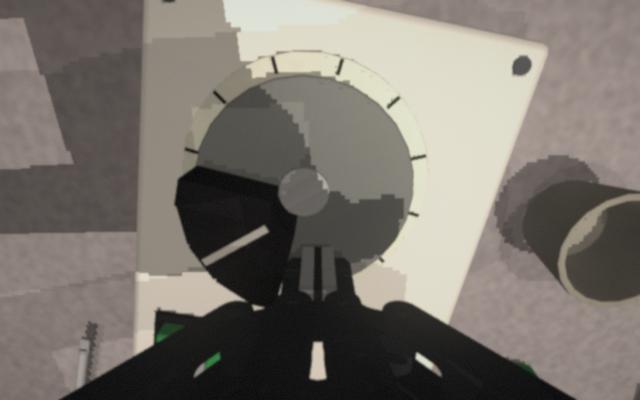

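The finger is still in contact and resisting at about 105°. I'll push a little further, to a nominal 95–97°.

drive_tool([
  [0,0,-0.1],
  [0,0,-0.2],
  [0,-0.1,-0.3],
  [0,-0.1,-0.5],
  [0,-0.1,-0.5],
], hand=[0,0,0,0,0], turn=[1.5,3.5,5.5,7.5,7.5])

```text
time_s: 7.8
ee_pos: [553.6, 130.5, 58.4]
tool_rot: [-2.981, 1.568, -3.134]
wrist_force: [0.0, -0.8, 0.3]
width: -0.2
```

```bash
python3 -c "
from h import *
st()
s=arm.read_state();c=save('wrist','w7.png')
"
```

```text
t 7.8 pos [553.6 130.5  58.4] zyaw -8.8 F [ 0.  -0.8  0.3] w -0.2 q [0.1  0.26 1.67 0.   1.21 0.25]
```

View pics/w7.png

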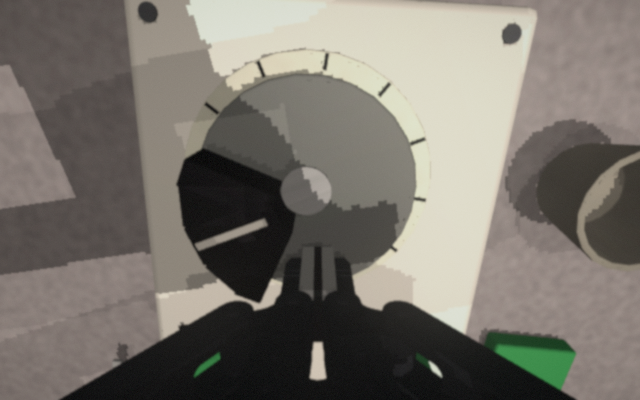

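The dial has snapped ahead of the finger, the line is at (266,222)–(196,247), and the force has dropped to zero. Next I back off a little, lift and measure.

drive_tool([
  [0,0,0.6],
  [-1,0,0.6],
  [-4,0,0.6],
  [-8,0,0.6],
  [-9,0,0.6],
], hand=[0,0,0,0,0], turn=[0,0,0,0,0])

```text
time_s: 8.35
ee_pos: [561.6, 129.7, 153.5]
tool_rot: [0.362, 1.568, 0.21]
wrist_force: [0.3, 1.0, 0.7]
width: -0.0
```

```bash
python3 -c "
from h import *
st()
s=arm.read_state();c=save('wrist','w8.png');save('scene','s8.png')
im=c['pixels']
sc=np.load('pics/s8.png.npz')['pixels'][120:280,250:450];cv2.imwrite('pics/s8z.png',cv2.resize(sc,None,fx=4,fy=4,interpolation=2))
print(rel(565,-29.5,150,78),rel(565,-29.5,62,78))
"
```

```text
t 8.35 pos [561.6 129.7 153.5] zyaw -8.7 F [0.3 1.  0.7] w -0.0 q [0.09 0.19 1.55 0.   1.4  0.24]
(array([  0.08, -15.67,   2.81]), np.float64(-86.7)) (array([  8.88, -15.67,   2.8 ]), np.float64(-86.7))
```

View pics/w8.png

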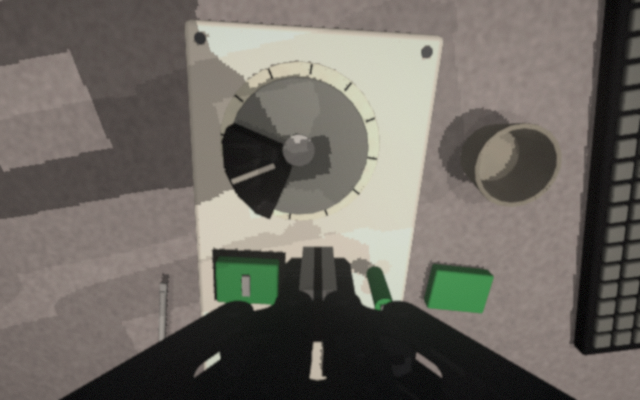

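View pics/s8z.png

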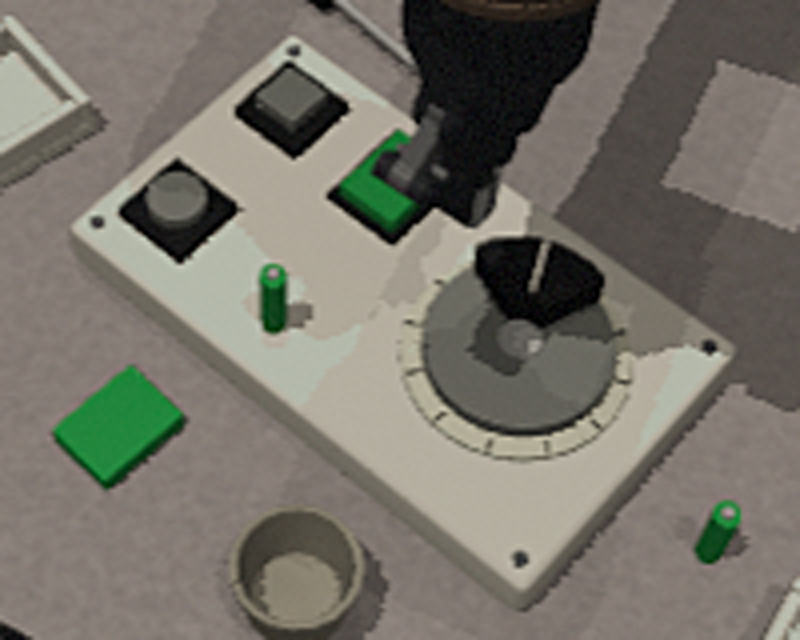

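```bash
python3 -c "
from h import *
s=arm.read_state();c=np.load('pics/w8.png.npz');sc=np.load('pics/s8.png.npz')
print(lineang(c,s,(274,167),(233,182)))
f=lambda x,y:((x+.5)/4-.5+250,(y+.5)/4-.5+120)
A=ray(sc,*f(536,290),75);B=ray(sc,*f(546,243),75);print(A,B,np.degrees(np.arctan2(*(B-A)[1::-1])))
print(rel(565,-29.5,150,-8.7),rel(565,-29.5,60,-8.7))
"
```

```text
(array([537.4, 161.2]), array([509.2, 155.4]), np.float64(-168.4), 'from hub', np.float64(-168.4))
[533.89928045 161.91076101  75.        ] [506.46221554 154.17634633  75.        ] -164.25703743217787
(array([  0.08, -15.67,   2.81]), np.float64(-0.0)) (array([  9.08, -15.67,   2.8 ]), np.float64(-0.0))
```

The dial moved from -48° to -168°, which is 120° or four clicks. Now to a point above the round button.

drive_tool([
  [0,-4.5,0.8],
  [0,-9,1.6],
  [0,-13,2.4],
  [0,-15.7,2.8],
  [0,-15.7,2.8],
], hand=[0,0,0,0,0], turn=[0,0,0,0,0])

```text
time_s: 8.95
ee_pos: [564.3, -32.8, 149.4]
tool_rot: [-3.037, 1.569, 3.092]
wrist_force: [-0.5, 1.0, -0.5]
width: 0.0
```

```bash
python3 -c "
from h import *
st()
s=arm.read_state();c=save('wrist','w9.png');save('scene','s9.png')
sc=np.load('pics/s9.png.npz')['pixels'][100:260,230:430];cv2.imwrite('pics/s9z.png',cv2.resize(sc,None,fx=4,fy=4,interpolation=2))
print(rel(565,-29.5,60,-8.7))
"
```

```text
t 8.95 pos [564.3 -32.8 149.4] zyaw -8.9 F [-0.5  1.  -0.5] w 0.0 q [-0.19  0.17  1.58 -0.    1.39 -0.04]
(array([8.97, 0.06, 0.05]), np.float64(-0.1))
```

View pics/w9.png

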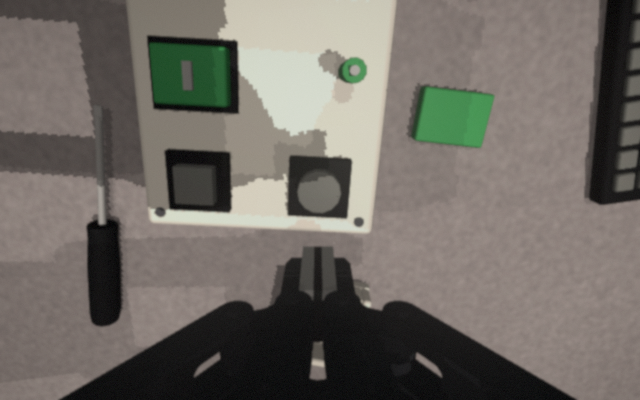

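View pics/s9z.png

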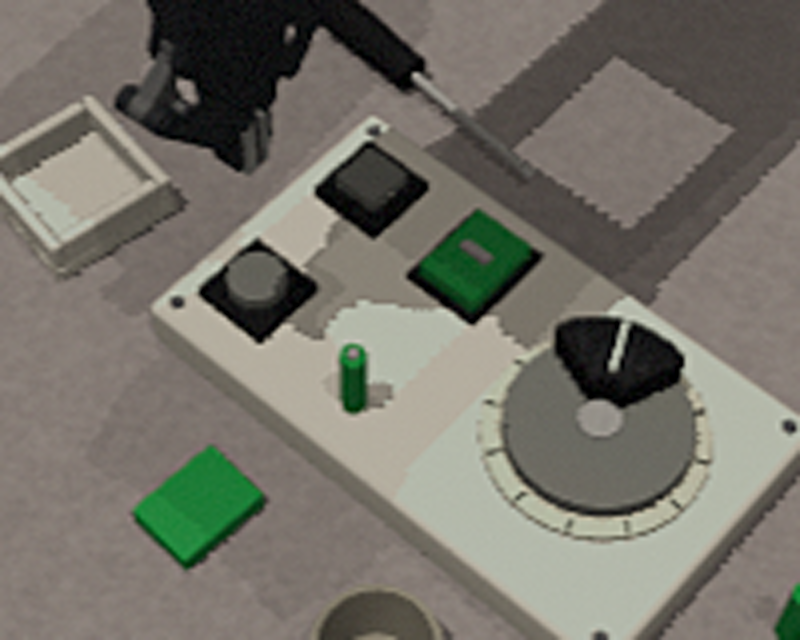

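The round button is at (319,189) in the wrist view; the tips are at (318,250), still above it. I'll cross-check its position.

```bash
python3 -c "
from h import *
s=arm.read_state();c=np.load('pics/w9.png.npz')
print(s['ee_pos'],wray(c,s,319,189,53),wray(c,s,195,186,53))
print(rel(565,-28,60,-8.8),rel(565,-28,46,-8.8))"
```

```text
[564.45868088 -30.11845606 149.6860224 ] [566.1 -24. ] [479.   -8.3]
(array([8.97, 0.21, 0.03]), np.float64(0.0)) (array([10.37,  0.21,  0.03]), np.float64(0.0))
```

drive_tool([
  [4,0.2,0],
  [7,0.2,0],
  [8.5,0.2,0],
  [9,0.2,0],
  [9,0.2,0],
], hand=[0,0,0,0,0], turn=[0,0,0,0,0])

```text
time_s: 9.55
ee_pos: [564.8, -27.6, 59.8]
tool_rot: [2.601, 1.569, 2.449]
wrist_force: [0.9, -0.0, 1.1]
width: -0.1
```

```bash
python3 -c "
from h import *
st()
save('scene','s10.png')
sc=np.load('pics/s10.png.npz')['pixels'][100:260,230:430];cv2.imwrite('pics/s10z.png',cv2.resize(sc,None,fx=4,fy=4,interpolation=2))
"
```

```text
t 9.55 pos [564.8 -27.6  59.8] zyaw -8.7 F [ 0.9 -0.   1.1] w -0.1 q [-0.19  0.25  1.68  0.    1.21 -0.03]
```

View pics/s10z.png

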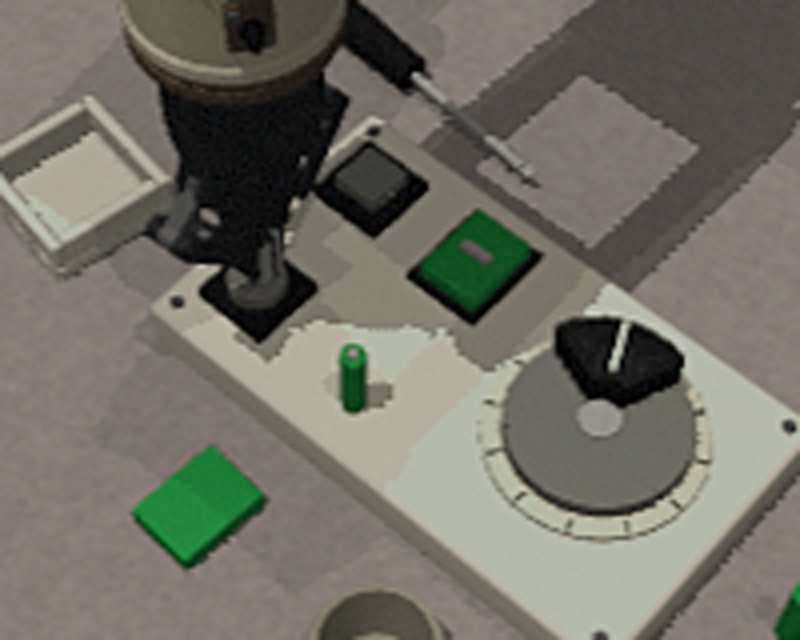

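The tips are over the cap. Pressing in steps.

drive_tool([
  [0.5,0,0],
  [0.8,0,0],
  [1,0,0],
  [1.1,0,0],
  [1.1,0,0],
], hand=[0,0,0,0,0], turn=[0,0,0,0,0])

```text
time_s: 10.1
ee_pos: [565.5, -27.8, 49.9]
tool_rot: [0.758, 1.57, 0.605]
wrist_force: [2.3, 0.2, 3.7]
width: 0.0
```

```bash
python3 -c "
from h import *
st()"
```

```text
t 10.1 pos [565.5 -27.8  49.9] zyaw -8.7 F [2.3 0.2 3.7] w 0.0 q [-0.19  0.26  1.69  0.    1.19 -0.03]
```

At 3.7 N the button is about 3 mm down. I'll press further until it bottoms out.

drive_tool([
  [0.2,0,0],
  [0.3,0,0],
  [0.3,0,0],
  [0.3,0,0],
], hand=[0,0,0,0], turn=[0,0,0,0])

```text
time_s: 10.5
ee_pos: [565.7, -27.9, 47.8]
tool_rot: [0.502, 1.569, 0.349]
wrist_force: [-5.1, 1.4, 16.8]
width: -0.2
```

```bash
python3 -c "
from h import *
st();st()"
```

```text
t 10.5 pos [565.7 -27.9  47.8] zyaw -8.7 F [-5.1  1.4 16.8] w -0.2 q [-0.19  0.26  1.69  0.    1.19 -0.03]
t 10.5 pos [565.7 -27.9  47.8] zyaw -8.7 F [-5.1  1.4 16.8] w -0.2 q [-0.19  0.26  1.69  0.    1.19 -0.03]
```

At 17 N, well above the 4.9 N spring, it has bottomed out at z = 47.8. Releasing.

drive_tool([
  [-1,0,0],
  [-4,0,0],
  [-8,0,0],
  [-12,0,0],
  [-12,0,0],
], hand=[0,0,0,0,0], turn=[0,0,0,0,0])

```text
time_s: 11.0
ee_pos: [567.2, -28.3, 173.4]
tool_rot: [0.042, 1.562, -0.11]
wrist_force: [-1.1, -0.0, 0.1]
width: -0.1
```

drive_tool([
  [0,-5,0],
  [0,-10,0],
  [0,-15,0],
  [0,-18,0],
  [0,-18,0],
], hand=[0,0,0,0,0], turn=[0,0,0,0,0])

```text
time_s: 11.5
ee_pos: [538.8, -209.7, 172.7]
tool_rot: [-0.016, 1.563, -0.172]
wrist_force: [0.0, 0.4, -0.3]
width: 0.0
```

```bash
python3 -c "
from h import *
st()
c=save('scene','s11.png');t=save('top','t11.png')
sc=c['pixels'][100:260,230:430];cv2.imwrite('pics/s11z.png',cv2.resize(sc,None,fx=4,fy=4,interpolation=2))
a=np.load('pics/scene0.png.npz');b=np.load('pics/top0.png.npz')
def cents(im):
    m=cv2.inRange(cv2.cvtColor(im,cv2.COLOR_BGR2HSV),(45,80,30),(80,255,255));n,_,S,Ce=cv2.connectedComponentsWithStats(m)
    return [(Ce[i].round(1).tolist(),int(S[i,4])) for i in range(1,n) if S[i,4]>15]
print(cents(a['pixels'][120:300,200:500]));print(cents(c['pixels'][120:300,200:500]))
"
```

```text
t 11.5 pos [ 538.8 -209.7  172.7] zyaw -8.9 F [ 0.   0.4 -0.3] w 0.0 q [-0.51  0.18  1.52  0.    1.43 -0.35]
[([148.2, 45.0], 374), ([117.8, 74.6], 88), ([79.2, 106.2], 560), ([228.9, 133.0], 94)]
[([148.2, 45.1], 376), ([117.8, 74.6], 87), ([79.3, 106.2], 558), ([228.9, 132.9], 95)]
```

View pics/s11z.png

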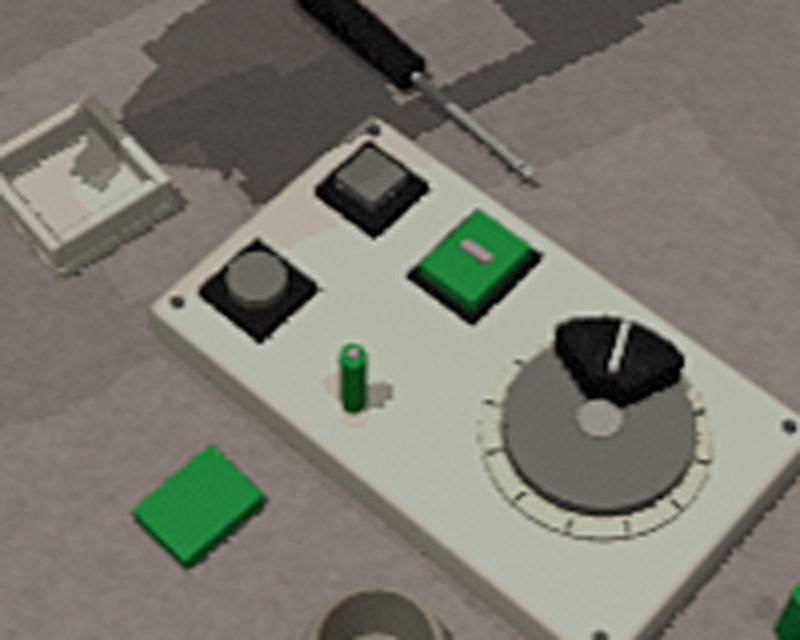

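View pics/t11.png

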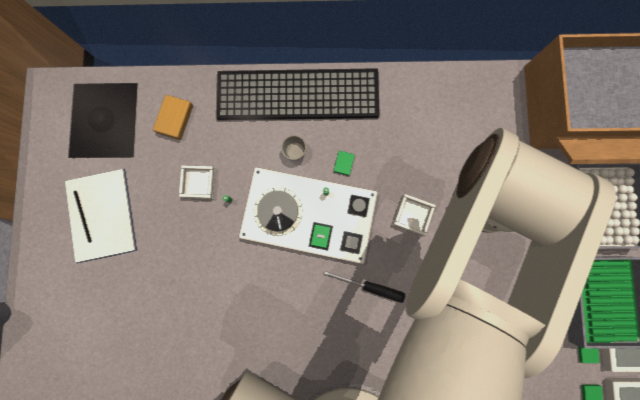

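Both views show the buttons up, the loose things where they were, the dial line pointing down-image (four clicks from the start), and the arm clear. Handing in.

```bash
python3 -c "
from h import *
arm.hand_in();st()"
```

```text
the job is handed in; nothing more can be done
the job is handed in; nothing more can be done
```

I pushed the dial round four clicks clockwise with the closed fingertips. Then I pressed the round button to its stop, let it come up, moved the arm clear and handed the job in at about 11.6 s. No verdict was reported.

- **Dial:** by the wrist camera, the white line went from -48° to -168°, which is 120° and so four clicks. The scene camera read the final angle as -164°, about 4° off the wrist reading; its start reading was -49°. That still puts it on the fourth click.
- **Round button:** the tip stopped at z = 47.8 mm with 17 N on it, well above the 4.9 N spring, so it was fully down. In the last pictures it looks up again.
- **Square button and loose things:** the square button was not touched. The two cells and the green module show the same positions as at the start, within about 0.1 pixel. I only checked the pot, the cases and the screwdriver by eye, and they look unmoved.
- **One surprise:** the fingers are wider above their tips than I assumed, so the dial ran about 17° ahead of my planned angle. The first click went by before I noticed. I watched each later step with the wrist camera.

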